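# Fetch the matching kiln prop from the carousel

### The arm

A 7-joint arm with a two-finger parallel gripper is mounted at the origin on the work surface. World frame = base frame: x ahead of the robot, y to its left, z up, the work surface at z = 0. Lengths are in mm, angles in rad, forces in N, time in s.
With the tool pointing down it reaches from about 400 to 875 mm from the base axis. Payload 4.4 kg.
Tool frame: the origin (TCP) lies at the very end of the fingers, on their centre line; the grasp point (between the pads) lies 19 mm behind it; z points along the fingers, y is the direction in which the jaws open and shut (so a half turn about z gives the same grasp; the last joint's range is limited). The gripper opens to 85 mm and grips with 20 to 120 N. Pads are 22 mm wide; open, the fingers measure 114 mm over their backs; the gripper's body (76 mm by 85 mm) begins 54 mm behind the grasp point. The pads swing forward as they close: fully open they stand 13 mm farther back than shut.
Start: joints at [-1.356, 0.628, 0.038, 1.517, -0.027, 0.996, -0.02], TCP at [180.106, 624.563, 231.313] pointing down, gripper open.
Joint ranges: [-3.06, 3.06], [-0.37, 2.12], [-1.25, 1.32], [0.18, 2.47], [-1.1, 4.24], [0.23, 1.98], [-2.94, 2.94]. Speed limits (rad/s): [2.57, 2.57, 3.14, 3.14, 3.14, 3.14, 3.14].

### API

Orientations are given as [roll, pitch, yaw] about the fixed x, y, z axes, in that order (R = Rz(yaw) Ry(pitch) Rx(roll)).
In Python, from cell import ctrl gives the robot as it stands.
- The arm moves only by the shell command python3 -m pendant 'ROWS'. ROWS is JSON, a list of rows, each a list of 7 numbers: the shift along the world's x, y, z in m, then the turn, a rotation vector about the world's x, y, z in rad, then the opening, from -1 (shut) to 1 (fully open). A call has 1 to 8 rows; each row is the pose to reach, as a shift and turn from the pose commanded when the call began; what a row does not reach only later rows make up. A row lasts 1/10 s, in which the tool goes at most 50 mm and 8.59 degrees, less where a joint would pass 70% of its speed; a pose out of reach is approached as far as the arm can. A call with a gripper value outside its range is refused whole. The fingers move at their own pace and stop on an object; the grip force is fixed at half the most. Time passes only in rows, so rows that repeat a pose let the fingers close. It gives the time, the measured TCP pose, the force and the opening at its end, in the units of the state.
- ctrl.read_state(): the state, without advancing time (a new reading comes with each control period).
- ctrl.get_image(name): name is "side" or "top" or "wrist"; returns the picture (384x512x3 uint8, blue, green, red); there is no depth.
- ctrl.get_calibration(name): a dict with "fx", "fy", "cx", "cy" (pixels), "R" (3x3) and "t" (3): a world point X has camera coordinates R X + t. Camera axes: x right, y down, z forward; pixel columns grow to the right and rows downward; lengths in mm; the calibration is good to about 2 mm. A picture is of the moment at which its call begins: read the wrist's pose just before it. get_calibration takes no time and is no camera call; for the wrist camera it gives the pose at the moment of the call.
- ctrl.finish_job(): hands the job in, once; it reports no verdict.
The state is a dict: "clock": time; "qpos": joint angles; "qd": joint speeds; "tau": joint torques, N m; "eef_pos": TCP position; "tool_rot": TCP orientation; "force": force on the tool from outside, world axes, zero at the start; "torque": the same for the moment, N m; "width": finger opening in mm.
Only numpy, scipy, OpenCV 4.12 (cv2) and the standard library are available. Lean on these libraries where they do the work, as an engineer would, in place of code of your own. Each camera call takes 0.05 s, during which the arm holds its last target. There are 200 camera calls.

### The job

The kiln shelf needs its third prop: the plain round one in the carousel that is just as tall as the two already standing there. Turn the carousel by its pegs, smoothly, until that prop's bin is at the open front, out from under the wire rack; then lift the prop out and stand it upright on the square marked on the kiln shelf, setting it down rather than dropping it. Do not topple any prop, leave everything else in its bin, and leave the two standing props where they are.

Things in the scene. Friction and masses are not known exactly. Their poses are not given: they have to be found in the camera images.
- carousel_stand: Fixed wooden stand of the revolving carousel, 340 mm square foot board. Origin on the table, on the vertical turning axis. Its own -x points to the open front, roughly towards the robot; its rear half (own x above 0) is under a wire drying rack.
- rack_edge (a point): Middle of the front edge of the wire drying rack over the carousel's rear half, underside, straight above the turning axis, 172 mm over the table. From here the rack runs 200 mm along the stand's +x, 208 mm to each side, 12 mm thick, its wires 52 mm apart, on four 18 mm posts (own x = 20, 180 mm, y = +-197 mm). What is under it can be seen but not reached from above.
- open_front (a point): Point at the middle of the open front: 115 mm from the turning axis along the stand's -x, at the height of the bin floor (35 mm above the table). It does not turn with the tray. The wanted prop must come within about 60 mm of it (horizontally), still standing in its bin, before being lifted.
- tray_axis (a point): Frame turning with the brown wooden tray (disc radius 175 mm): origin on the axis at bin-floor height, 35 mm over the table, z up. Six open bins centred at own angles 0, 60, ... 300 degrees from its x axis (counter-clockwise), contents about 115 mm from the axis (up to 10 mm off). Hub radius 30 mm; 6 mm dividers and the rim wall (outer radius 156 mm) rise 30 mm above the bin floor.
- peg0 (a point): Top of one of six alike upright round steel pegs that turn with the tray, for turning it: 14 mm in diameter, 165 mm from the axis, just outside the rim wall, tops 80 mm above the bin floor (115 mm over the table). This one is at the tray's own angle 30 degrees, the others every 60 degrees from it, in line with the dividers.
- tray (a joint): Turning angle of the tray (rad), 0 at the start, growing counter-clockwise seen from above. It turns freely in both directions for more than one and a half turns either way, against a light friction (1 to 2 N at a peg) that holds it where it is left.
- prop: The wanted prop: plain round pale fireclay rod, 34 mm in diameter, 80 mm tall, about 150 g, standing in one of the bins under the rack at the start. Origin at the centre of its underside, z up along it.
- prop_short: Plain round fireclay prop, 34 mm in diameter, only 50 mm tall, standing in another bin. Origin at the centre of its underside.
- prop_tall: Plain round fireclay prop, 40 mm in diameter, 105 mm tall, standing in another bin; it topples most easily, at jerks of some 3 m/s2. Origin at the centre of its underside.
- prop_square: Square fireclay prop, 32 x 32 mm, 80 mm tall, standing in another bin. Origin at the centre of its underside.
- prop_flanged: Spool-shaped fireclay prop, 80 mm tall, 46 mm flanges top and bottom, 28 mm waist, standing in another bin. Origin at the centre of its underside.
- stilt: Low three-armed fireclay stilt, 18 mm high, about 32 mm from centre to arm end, lying in another bin. Origin at the centre of its underside.
- kiln_shelf: Fixed flat square kiln shelf, 220 x 220 x 18 mm, on the table. Origin at the centre of its underside. Two props stand at own x = +70 mm, y = +75 and -75 mm; the mark is at own x = -70 mm, y = 0.
- mark (a point): Centre of the dark square outline (47 mm inside) drawn on top of the kiln shelf, 18 mm above the table, where the third prop must stand.
- prop_left: Round fireclay prop standing on the kiln shelf, 34 mm in diameter, 80 mm tall (the pattern to match). Origin at the centre of its underside.
- prop_right: As prop_left, the other prop standing on the kiln shelf.
There are look-alikes about, which are no part of the job. Leave any yellow look-alike of the prop_right alone. Leave any red look-alike of the prop_flanged alone.

How it is judged (in metres and radians):
On the way, in this order (a step that is already met when the one before it is completed fails the run):
1. the carousel is turned so that the wanted prop, still standing in its bin, is within 60 mm (horizontally) of the middle of the open front (horizontal distance between prop and open_front below 0.06 m and z of prop in the frame of tray_axis below 0.008 m and angle between prop's own z axis and vertical below 0.15 rad), for 0.2 s.
2. the wanted prop is lifted clear of its bin (underside above the bin walls) (z of prop in the frame of tray_axis above 0.035 m), for 0.1 s.
At the end, for the whole second after the job is handed in: The prop stands upright (0.1 rad), at rest and released on the kiln shelf within 15 mm of the mark's centre; the carousel is still; the other props and stilt stand in its bins (tilt under 0.15 rad); the two props on the shelf are upright and within 15 mm of where they were (horizontal distance between prop and mark below 0.015 m and z of prop in the frame of mark between -0.005 and 0.005 m and angle between each of prop, prop_left, prop_right's own z axis and vertical below 0.1 rad and linear speed of prop below 0.02 m/s and velocity of joint tray between -0.05 and 0.05 rad/s and horizontal distance between each of prop_short, prop_tall, prop_square, prop_flanged, stilt and tray_axis below 0.155 m and z of each of prop_short, prop_tall, prop_square, prop_flanged, stilt in the frame of tray_axis below 0.012 m and angle between each of prop_short, prop_tall, prop_square, prop_flanged, stilt's own z axis and vertical below 0.15 rad and distance of each of prop_left, prop_right from where it was at the start of the episode below 0.015 m); the robot touches nothing.
It fails at once if a prop or the stilt is tipped over by more than 0.5 rad (angle between any of prop, prop_short, prop_tall, prop_square, prop_flanged, stilt, prop_left, prop_right's own z axis and vertical above 0.5 rad).
It fails at once if the wanted prop is dropped or flung: moving faster than 0.45 m/s while not in the fingers (a fall of about 10 mm) (linear speed of prop above 0.45 m/s and contact force between the fingers and prop below 0.05 N).
It also fails if it takes over 72 s, if anything falls off the work surface, if the arm or the gripper's body presses on something with over 40 N, if the wrist force passes 120 N, or if a joint passes its speed limit or range.

## Working session

There is one attempt and no reset: what is moved stays moved. The work goes in short steps, Python scripts to look and compute and a shell command to move; the robot and the scene stay as the last step left them, time stands still between calls to the robot, and variables do not carry over. Pictures are saved under pics/ and viewed, about 8 in all and at most 12, crops included, and the job is handed in when it is done.

```bash
mkdir -p pics; cat > h.py <<'E'
import numpy as np, cv2
from cell import ctrl
def shot(n,f):
    im=ctrl.get_image(n); cv2.imwrite('pics/'+f,im); return im
def ray(n,u,v,z,c=None):
    c=c or ctrl.get_calibration(n); R=np.array(c["R"]);t=np.array(c["t"])
    d=R.T@np.array([(u-c["cx"])/c["fx"],(v-c["cy"])/c["fy"],1]); o=-R.T@t
    return (o+d*(z-o[2])/d[2]).round(1)
def proj(n,X,c=None):
    c=c or ctrl.get_calibration(n); p=np.array(c["R"])@np.array(X)+np.array(c["t"])
    return (p[0]/p[2]*c["fx"]+c["cx"],p[1]/p[2]*c["fy"]+c["cy"])
E
python3 - <<'E'
from h import *
a=shot('top','a_raw.png');b=shot('side','b_raw.png')
cv2.imwrite('pics/top.png',cv2.resize(a,(800,600)));cv2.imwrite('pics/side.png',cv2.resize(b,(800,600)))
s=ctrl.read_state();print(s['clock'],s['eef_pos'],s['tool_rot'],s['width'])
for n in('top','side'):
    c=ctrl.get_calibration(n);print(-np.array(c['R']).T@np.array(c['t']))
E
```

```text
0.1 [179.93593643 624.02880545 230.50271336] [-3.13991817e+00 -6.55929905e-06  2.86077211e+00] 85.3026340708258
[ 333.40756437  -34.44723837 1409.54005045]
[-155.38343767 -898.47968671  960.34659158]
```

View pics/top.png

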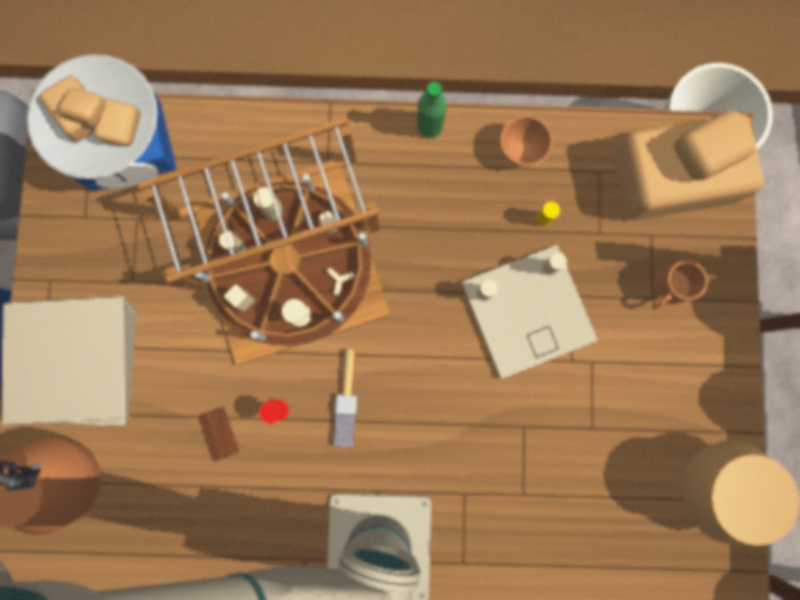

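View pics/side.png

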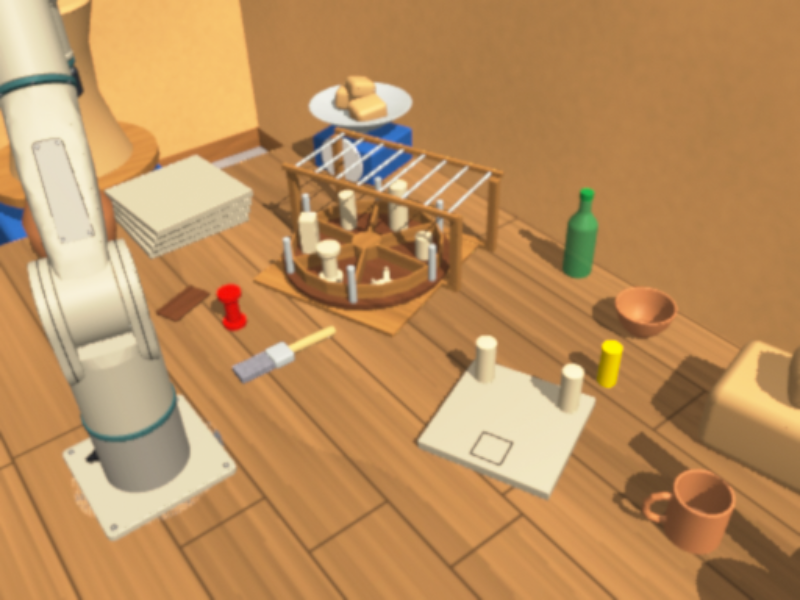

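```bash
python3 - <<'E'
from h import *
k=1/1.5625
c=ctrl.get_calibration('top')
T=lambda u,v,z:ray('top',u*k,v*k,z,c)
P=np.array([T(*p,115) for p in [(201,277),(257,336),(338,317),(363,238),(307,180),(227,197)]])
print(P); C=P.mean(0)[:2]; print('axis',C)
print([ (np.hypot(*(p[:2]-C)).round(1),np.degrees(np.arctan2(*(p[:2]-C)[::-1])).round(1)) for p in P])
L=T(168,277,178);R=T(376,210,178);print('rack edge',L,R,(L+R)/2)
n=R-L;print('own -x dir', np.degrees(np.arctan2(-n[0],n[1]))+0)
for nm,u,v,z in [('wanted',226,240,115),('tall',263,194,140),('short',326,216,85),('sq',238,294,115),('fl',296,311,115),('stilt',341,281,50),('pl',488,289,98),('pr',557,262,98)]:
    p=T(u,v,z);d=p[:2]-C;print(nm,p,np.hypot(*d).round(1),np.degrees(np.arctan2(d[1],d[0])).round(1),'side px',np.array(proj('side',p))/k)
print('mark',T(542.5,342,18),[T(*q,18) for q in [(464,283),(557,247),(596,341),(501,377)]])
a=cv2.imread('pics/a_raw.png');b=cv2.imread('pics/b_raw.png')
x=cv2.resize(a[75:240,90:260],(400,388),interpolation=cv2.INTER_CUBIC);y=cv2.resize(b[75:215,165:330],(400,339),interpolation=cv2.INTER_CUBIC)
o=np.zeros((388,800,3),np.uint8);o[:,:400]=x;o[:339,400:]=y;cv2.imwrite('pics/crop.png',o)
E
```

```text
[[525.8 363.3 115. ]
 [413.3 247.2 115. ]
 [455.1  91.6 115. ]
 [613.8  48.7 115. ]
 [728.5 165.1 115. ]
 [688.4 322.5 115. ]]
axis [570.81666667 206.4       ]
[(np.float64(163.2), np.float64(106.0)), (np.float64(162.7), np.float64(165.5)), (np.float64(163.0), np.float64(-135.2)), (np.float64(163.5), np.float64(-74.8)), (np.float64(163.0), np.float64(-14.7)), (np.float64(165.2), np.float64(44.6))]
rack edge [514.5 405.3 178. ] [655.   22.1 178. ] [584.75 213.7  178.  ]
own -x dir -159.86457524030237
wanted [601.2 319.  115. ] 116.6 74.9 side px [344.85057562 193.7146614 ]
tall [689.9 245.8 140. ] 125.4 18.3 side px [398.70269317 183.01354122]
short [663.5 127.5  85. ] 121.7 -40.4 side px [424.74198286 233.47063686]
sq [494.4 288.9 115. ] 112.5 132.8 side px [309.72280878 217.10966505]
fl [464.4 174.  115. ] 111.2 -163.1 side px [328.58003813 247.27611201]
stilt [536.   94.9  50. ] 116.8 -107.3 side px [384.59442346 279.01475909]
pl [ 521.8 -203.    98. ] 412.3 -96.8 side px [483.66539621 342.30757911]
pr [ 580.7 -340.9   98. ] 547.4 -89.0 side px [570.2132274 371.2757176]
mark [ 424.6 -329.4   18. ] [array([ 544.5, -162.3,   18. ]), array([ 628.3, -359.5,   18. ]), array([ 430., -442.,   18.]), array([ 349.1, -243.1,   18. ])]
```

View pics/crop.png

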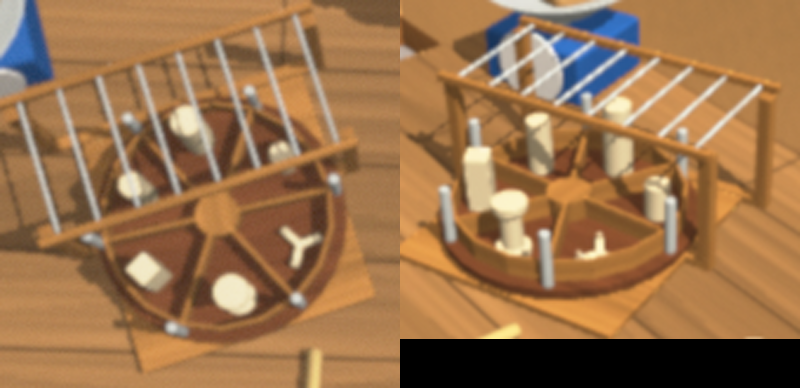

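```bash
python3 -m pendant '[[0.232,-0.375,0,0,0,0,0],[0.232,-0.375,0,0,0,0,0],[0.232,-0.375,0,0,0,0,0],[0.232,-0.375,0,0,0,0,0],[0.232,-0.375,0,0,0,0,0],[0.232,-0.375,0,0,0,0,0],[0.232,-0.375,0,0,0,0,0],[0.232,-0.375,0,0,0,0,0]]'
python3 -m pendant '[[0.03,-0.03,-0.05,0,0,0.0,0],[0,0,-0.06,0,0,0.03,0],[0,0,-0.06,0,0,0.03,0]]'; python3 -c "
from h import *
print(ctrl.read_state()['eef_pos'])"
```

```text
clock: 0.9
eef_pos: [391.1, 282.5, 231.2]
tool_rot: [-3.141, -0.0, 2.861]
force: [1.8, 0.4, -0.2]
width: 42.9
clock: 1.2
eef_pos: [387.0, 284.2, 168.6]
tool_rot: [-3.137, -0.006, 2.892]
force: [-0.4, -0.6, 0.3]
width: 42.7
[387.0072257  284.22792786 168.57391937]
```

```bash
python3 -m pendant '[[0.025,-0.035,0,0,0,0,0],[0.025,-0.035,0,0,0,0,0],[0.025,-0.035,0,0,0,0,0]]'; python3 - <<'E'
from h import *
a=shot('wrist','w1.png');c=ctrl.get_calibration('wrist')
print('peg est px',proj('wrist',[412.3,249.3,115],c),'tcp px',proj('wrist',ctrl.read_state()['eef_pos'],c))
import json;json.dump({k:np.array(v).tolist() for k,v in c.items()},open('w1.json','w'))
E
```

```text
clock: 1.5
eef_pos: [415.9, 248.8, 171.4]
tool_rot: [-3.141, -0.0, 2.889]
force: [-0.7, 0.1, -0.7]
width: 43.1
peg est px (np.float64(252.3124810668506), np.float64(210.87791437931676)) tcp px (np.float64(254.58121916190356), np.float64(257.5215441209123))
```

View pics/w1.png

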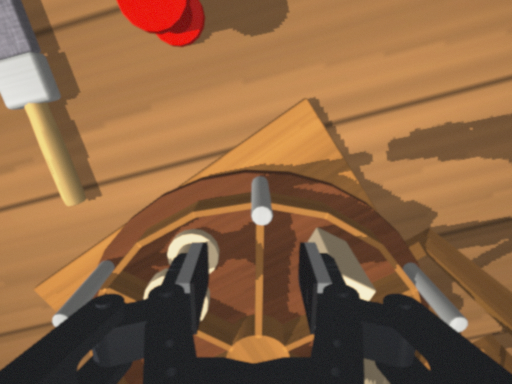

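```bash
python3 - <<'E'
from h import *
import json;c=json.load(open('w1.json'))
P=[ray('wrist',u,v,115,c)[:2] for u,v in [(262,215),(64,316),(457,321)]];print(P)
print('hub?',ray('wrist',258,350,75,c))
from scipy.optimize import least_squares
f=lambda q:np.concatenate([q[:2]+165*np.array([np.cos(q[2]+k),np.sin(q[2]+k)])-p for p,k in zip(P,[0,np.pi/3,-np.pi/3])])
r=least_squares(f,[572,208,2.88]);print(r.x,np.degrees(r.x[2]),r.fun.round(1))
E
```

```text
[array([416.6, 254.6]), array([456.1, 100.5]), array([529.3, 369.9])]
hub? [554.5 218.   75. ]
[573.52869735 212.98662724   2.87781683] 164.88675842338841 [-2.4  1.4  0.5 -4.   1.8  2.5]
```

```bash
python3 -m pendant '[[0,0.004,-0.03,0,0,0,0],[0,0.004,-0.06,0,0,0,0],[0,0.004,-0.09,0,0,0,0],[0,0.004,-0.09,0,0,0,-0.3],[0,0.004,-0.09,0,0,0,-0.4],[0,0.004,-0.09,0,0,0,-0.4]]'; python3 - <<'E'
from h import *
s=ctrl.read_state();print(s['eef_pos'],s['force'])
A=np.array([573,210.]);p=s['eef_pos'][:2]-A;print(np.hypot(*p),np.degrees(np.arctan2(p[1],p[0])))
for d in np.arange(0,80,4):
    t=np.radians(d);R=np.array([[np.cos(t),-np.sin(t)],[np.sin(t),np.cos(t)]]);print(d,(R@p-p).round(1),t.round(3))
E
```

```text
clock: 2.15
eef_pos: [416.2, 254.4, 82.7]
tool_rot: [3.14, 0.001, 2.892]
force: [0.8, 0.2, -0.2]
width: 25.6
[416.16753979 254.41208336  82.68260621] [ 0.83284376  0.23989629 -0.18969122]
162.99955130473035 164.18884847670134
0 [0. 0.] 0.0
4 [ -2.7 -11. ] 0.07
8 [ -4.7 -22.3] 0.14
12 [ -5.8 -33.6] 0.209
16 [ -6.2 -44.9] 0.279
20 [ -5.7 -56.3] 0.349
24 [ -4.5 -67.6] 0.419
28 [ -2.5 -78.8] 0.489
32 [  0.3 -89.9] 0.559
36 [   3.8 -100.7] 0.628
40 [   8.1 -111.2] 0.698
44 [  13.2 -121.4] 0.768
48 [  18.9 -131.2] 0.838
52 [  25.3 -140.7] 0.908
56 [  32.3 -149.6] 0.977
60 [  40. -158.] 1.047
64 [  48.2 -165.9] 1.117
68 [  56.9 -173.2] 1.187
72 [  66.1 -179.8] 1.257
76 [  75.8 -185.8] 1.326
```

```bash
python3 -m pendant '[[-0.0004,-0.0014,0,0,0,0.009,-0.4],[-0.0007,-0.0027,0,0,0,0.018,-0.4],[-0.0014,-0.0055,0,0,0,0.035,-0.4],[-0.0021,-0.0082,0,0,0,0.052,-0.4],[-0.003,-0.0124,0,0,0,0.079,-0.4],[-0.004,-0.018,0,0,0,0.113,-0.4],[-0.005,-0.0251,0,0,0,0.157,-0.4],[-0.0058,-0.0336,0,0,0,0.209,-0.4]]'; python3 - <<'E'
import numpy as np
A=np.array([573,210.]);p0=np.array([416.2,254.4])-A
rot=lambda d:np.array([[np.cos(d),-np.sin(d)],[np.sin(d),np.cos(d)]])
for a,ds in [(12,[15,18.5,22,25.5,29,32.5,36,39.5]),(39.5,[43,46.5,50,53.5,57,60,63,65.5]),(65.5,[67.5,69,70])]:
    for d in ds:print((rot(np.radians(d))@p0-rot(np.radians(a))@p0).round(1),np.radians(d-a).round(3))
E
```

```text
clock: 2.95
eef_pos: [410.0, 219.6, 81.4]
tool_rot: [3.141, 0.001, 3.103]
force: [1.9, -0.5, 0.4]
width: 25.6
[-0.3 -8.5] 0.052
[ -0.2 -18.5] 0.113
[  0.6 -28.4] 0.175
[  2.  -38.3] 0.236
[  3.9 -48. ] 0.297
[  6.5 -57.6] 0.358
[  9.7 -67.1] 0.419
[ 13.4 -76.3] 0.48
[ 4.3 -9. ] 0.061
[  9.1 -17.7] 0.122
[ 14.4 -26.1] 0.183
[ 20.3 -34.2] 0.244
[ 26.6 -41.8] 0.305
[ 32.4 -48.1] 0.358
[ 38.5 -54.1] 0.41
[ 43.8 -58.8] 0.454
[ 4.4 -3.6] 0.035
[ 7.8 -6.2] 0.061
[10.1 -7.9] 0.079
```

```bash
python3 -m pendant '[[-0.0003,-0.0085,0,0,0,0.052,-0.4],[-0.0002,-0.0185,0,0,0,0.113,-0.4],[0.0006,-0.0284,0,0,0,0.175,-0.4],[0.002,-0.0383,0,0,0,0.236,-0.4],[0.0039,-0.048,0,0,0,0.297,-0.4],[0.0065,-0.0576,0,0,0,0.358,-0.4],[0.0097,-0.0671,0,0,0,0.419,-0.4],[0.0134,-0.0763,0,0,0,0.48,-0.4]]'
python3 -m pendant '[[0.0043,-0.009,0,0,0,0.061,-0.4],[0.0091,-0.0177,0,0,0,0.122,-0.4],[0.0144,-0.0261,0,0,0,0.183,-0.4],[0.0203,-0.0342,0,0,0,0.244,-0.4],[0.0266,-0.0418,0,0,0,0.305,-0.4],[0.0324,-0.0481,0,0,0,0.358,-0.4],[0.0385,-0.0541,0,0,0,0.41,-0.4],[0.0438,-0.0588,0,0,0,0.454,-0.4]]'
python3 -m pendant '[[0.0044,-0.0036,0,0,0,0.035,-0.4],[0.0078,-0.0062,0,0,0,0.061,-0.4],[0.0101,-0.0079,0,0,0,0.079,-0.4],[0.0101,-0.0079,0,0,0,0.079,-0.2],[0.0101,-0.0079,0,0,0,0.079,0]]'
python3 - <<'E'
from h import *
a=shot('top','t2_raw.png');cv2.imwrite('pics/t2.png',cv2.resize(a[75:250,90:290],(800,700))[:600])
E
```

```text
clock: 3.75
eef_pos: [423.0, 142.9, 81.3]
tool_rot: [3.141, -0.0, -2.7]
force: [-0.2, 1.3, -0.9]
width: 25.4
clock: 4.55
eef_pos: [466.3, 83.6, 81.1]
tool_rot: [3.141, -0.001, -2.247]
force: [-0.8, 1.3, 0.6]
width: 25.6
clock: 5.05
eef_pos: [477.0, 76.7, 81.3]
tool_rot: [3.142, -0.0, -2.171]
force: [-0.6, -0.1, 0.6]
width: 42.6
```

View pics/t2.png

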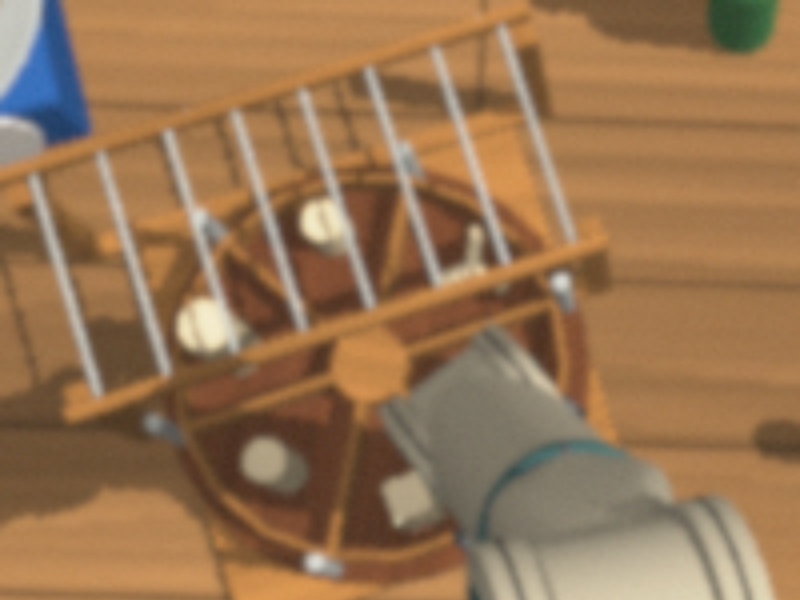

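```bash
python3 - <<'E'
from h import *
T=lambda u,v,z:ray('top',90+u/4,75+v/4,z)
A=np.array([573,210.])
for u,v,z in [(316,566,115),(155,425,115),(560,285,115),(264,458,115)]:
    p=T(u,v,z);d=p[:2]-A;print(p,np.hypot(*d),np.degrees(np.arctan2(d[1],d[0])))
E
```

```text
[409.3 233.3 115. ] 165.3498714846794 171.8993001986067
[513.5 362.2 115. ] 163.41692078851565 111.35216769418618
[632.7  56.6 115. ] 164.60756361722875 -68.73507637999111
[490.6 277.5 115. ] 106.51765111942713 140.67653131341154
```

```bash
python3 -m pendant '[[0,0,0.05,0,0,0,0],[-0.009,0.02,0.07,0,0,-0.14,0],[-0.019,0.045,0.07,0,0,-0.28,0],[-0.029,0.07,0.07,0,0,-0.42,0],[-0.039,0.095,0.07,0,0,-0.56,0],[-0.049,0.12,0.07,0,0,-0.7,0],[-0.059,0.145,0.07,0,0,-0.84,0],[-0.067,0.158,0.07,0,0,-0.98,0]]'
python3 -m pendant '[[0,0,0,0,0,-0.14,0],[0,0,0,0,0,-0.14,0]]'
python3 - <<'E'
from h import *
a=shot('wrist','w2.png');c=ctrl.get_calibration('wrist')
print('peg est px',proj('wrist',[410,234.7,115],c))
import json;json.dump({k:np.array(v).tolist() for k,v in c.items()},open('w2.json','w'))
E
```

```text
clock: 5.9
eef_pos: [409.1, 237.6, 151.5]
tool_rot: [3.14, 0.0, 3.13]
force: [-0.9, -0.9, -0.6]
width: 42.4
clock: 6.1
eef_pos: [409.4, 235.6, 151.4]
tool_rot: [-3.141, 0.0, 2.994]
force: [-0.0, -0.2, 0.2]
width: 42.7
peg est px (np.float64(253.81319686517168), np.float64(228.01123177232392))
```

View pics/w2.png

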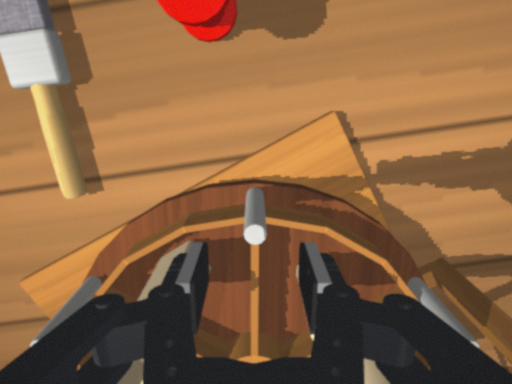

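```bash
python3 -m pendant '[[0.002,0,-0.03,0,0,0,0],[0.002,0,-0.07,0,0,0,0],[0.002,0,-0.07,0,0,0,-0.3],[0.002,0,-0.07,0,0,0,-0.4],[0.002,0,-0.07,0,0,0,-0.4]]';  python3 - <<'E'
from h import *
s=ctrl.read_state();A=np.array([573,210.]);p0=s['eef_pos'][:2]-A
print(s['eef_pos'],np.hypot(*p0),np.degrees(np.arctan2(p0[1],p0[0])))
rot=lambda d:np.array([[np.cos(d),-np.sin(d)],[np.sin(d),np.cos(d)]])
for a,ds in [(0,[0.5,1,2,3,4.5,6.5,9,12]),(12,[15,18.5,22,25.5,29,32.5,36,39.5]),(39.5,[43,46.5,50,53.5,56.5,59,61,62.5])]:
    for d in ds:
        v=(rot(np.radians(d))@p0-rot(np.radians(a))@p0)/1000;print('[%.4f,%.4f,0,0,0,%.3f,-0.4]'%(*v,np.radians(d-a)),end=',')
    print()
E
```

```text
clock: 6.65
eef_pos: [413.0, 235.2, 82.8]
tool_rot: [3.14, 0.002, 2.993]
force: [0.6, 0.2, -0.1]
width: 25.6
[413.00504385 235.1615078   82.79417426] 161.9613764738203 171.06261499656858
[-0.0002,-0.0014,0,0,0,0.009,-0.4],[-0.0004,-0.0028,0,0,0,0.017,-0.4],[-0.0008,-0.0056,0,0,0,0.035,-0.4],[-0.0011,-0.0084,0,0,0,0.052,-0.4],[-0.0015,-0.0126,0,0,0,0.079,-0.4],[-0.0018,-0.0183,0,0,0,0.113,-0.4],[-0.0020,-0.0253,0,0,0,0.157,-0.4],[-0.0017,-0.0338,0,0,0,0.209,-0.4],
[0.0007,-0.0085,0,0,0,0.052,-0.4],[0.0020,-0.0183,0,0,0,0.113,-0.4],[0.0040,-0.0280,0,0,0,0.175,-0.4],[0.0065,-0.0375,0,0,0,0.236,-0.4],[0.0096,-0.0469,0,0,0,0.297,-0.4],[0.0133,-0.0561,0,0,0,0.358,-0.4],[0.0175,-0.0650,0,0,0,0.419,-0.4],[0.0223,-0.0737,0,0,0,0.480,-0.4],
[0.0053,-0.0084,0,0,0,0.061,-0.4],[0.0111,-0.0164,0,0,0,0.122,-0.4],[0.0173,-0.0240,0,0,0,0.183,-0.4],[0.0241,-0.0313,0,0,0,0.244,-0.4],[0.0302,-0.0372,0,0,0,0.297,-0.4],[0.0355,-0.0418,0,0,0,0.340,-0.4],[0.0399,-0.0454,0,0,0,0.375,-0.4],[0.0433,-0.0479,0,0,0,0.401,-0.4],
```

```bash
python3 -m pendant '[[-0.0002,-0.0014,0,0,0,0.009,-0.4],[-0.0004,-0.0028,0,0,0,0.017,-0.4],[-0.0008,-0.0056,0,0,0,0.035,-0.4],[-0.0011,-0.0084,0,0,0,0.052,-0.4],[-0.0015,-0.0126,0,0,0,0.079,-0.4],[-0.0018,-0.0183,0,0,0,0.113,-0.4],[-0.002,-0.0253,0,0,0,0.157,-0.4],[-0.0017,-0.0338,0,0,0,0.209,-0.4]]'
python3 -m pendant '[[0.0007,-0.0085,0,0,0,0.052,-0.4],[0.002,-0.0183,0,0,0,0.113,-0.4],[0.004,-0.028,0,0,0,0.175,-0.4],[0.0065,-0.0375,0,0,0,0.236,-0.4],[0.0096,-0.0469,0,0,0,0.297,-0.4],[0.0133,-0.0561,0,0,0,0.358,-0.4],[0.0175,-0.065,0,0,0,0.419,-0.4],[0.0223,-0.0737,0,0,0,0.48,-0.4]]'
python3 -m pendant '[[0.0053,-0.0084,0,0,0,0.061,-0.4],[0.0111,-0.0164,0,0,0,0.122,-0.4],[0.0173,-0.024,0,0,0,0.183,-0.4],[0.0241,-0.0313,0,0,0,0.244,-0.4],[0.0302,-0.0372,0,0,0,0.297,-0.4],[0.0355,-0.0418,0,0,0,0.34,-0.4],[0.0399,-0.0454,0,0,0,0.375,-0.4],[0.0433,-0.0479,0,0,0,0.401,-0.4]]'
python3 -m pendant '[[0,0,0,0,0,0,-0.2],[0,0,0,0,0,0,0],[0,0,0,0,0,0,0]]'
python3 -m pendant '[[0,0,0.05,0,0,0,0],[-0.01,0.01,0.09,0,0,-0.12,0.5],[-0.02,0.03,0.12,0,0,-0.26,1],[-0.035,0.05,0.13,0,0,-0.4,1],[-0.05,0.08,0.13,0,0,-0.52,1],[-0.05,0.08,0.13,0,0,-0.52,1],[-0.05,0.08,0.13,0,0,-0.52,1]]'
python3 - <<'E'
from h import *
a=shot('wrist','w3.png');c=ctrl.get_calibration('wrist')
import json;json.dump({k:np.array(v).tolist() for k,v in c.items()},open('w3.json','w'))
print(proj('wrist',[573-108,210-39,115],c))
E
```

```text
clock: 7.45
eef_pos: [410.5, 200.8, 81.3]
tool_rot: [3.141, 0.0, -3.078]
force: [0.9, 0.6, 0.1]
width: 25.8
clock: 8.25
eef_pos: [432.5, 126.6, 81.2]
tool_rot: [3.141, -0.0, -2.597]
force: [0.5, 2.0, -0.3]
width: 25.5
clock: 9.05
eef_pos: [475.2, 78.1, 81.0]
tool_rot: [3.141, -0.002, -2.199]
force: [-0.7, 0.1, 0.2]
width: 25.6
clock: 9.35
eef_pos: [475.7, 79.4, 81.3]
tool_rot: [3.141, -0.0, -2.2]
force: [-0.4, 0.6, -0.1]
width: 42.6
clock: 10.05
eef_pos: [425.4, 160.0, 211.5]
tool_rot: [-3.141, 0.0, -2.717]
force: [-1.0, -0.6, -0.3]
width: 85.5
(np.float64(247.61310085011135), np.float64(245.72426222192945))
```

View pics/w3.png

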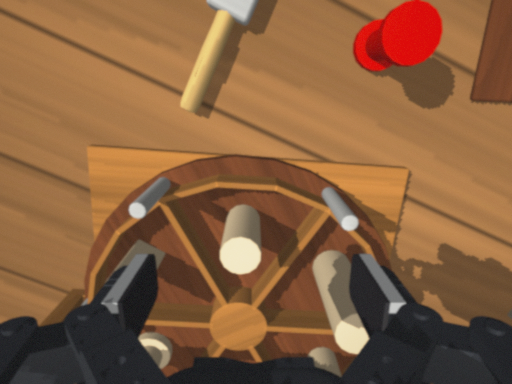

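```bash
python3 - <<'E'
from h import *
import json;c=json.load(open('w3.json'))
p=ray('wrist',240,257,115,c);print(p,ray('wrist',242,223,35,c),ctrl.read_state()['eef_pos'])
print(np.degrees(np.arctan2(p[1]-210,p[0]-573)),np.hypot(p[1]-210,p[0]-573))
for u,v in[(136,209),(347,222)]:print(ray('wrist',u,v,115,c))
E
```

```text
[476.6 169.5 115. ] [480.2 170.   35. ] [425.82391324 159.07842395 211.21197363]
-157.21153175870276 104.56199118226468
[471.9  80.8 115. ]
[414.9 232.8 115. ]
```

```bash
python3 -m pendant '[[0.04,0.008,0,0,0,0,1],[0.052,0.0105,-0.03,0,0,0,1],[0.052,0.0105,-0.07,0,0,0,1],[0.052,0.0105,-0.11,0,0,0,1],[0.052,0.0105,-0.13,0,0,0,1],[0.052,0.0105,-0.137,0,0,0,1],[0.052,0.0105,-0.137,0,0,0,1]]'
python3 -m pendant '[[0,0,0,0,0,0,0.4],[0,0,0,0,0,0,0.1],[0,0,0,0,0,0,0],[0,0,0,0,0,0,-0.1],[0,0,0,0,0,0,-0.2],[0,0,0,0,0,0,-0.4],[0,0,0,0,0,0,-1],[0,0,0,0,0,0,-1]]'
python3 -m pendant '[[0,0,0.002,0,0,0,-1],[0,0,0.005,0,0,0,-1],[0,0,0.01,0,0,0,-1],[0,0,0.015,0,0,0,-1]]'
```

```text
clock: 10.8
eef_pos: [477.8, 168.8, 73.4]
tool_rot: [-3.141, -0.002, -2.721]
force: [-0.1, 0.1, 0.1]
width: 85.3
clock: 11.6
eef_pos: [478.3, 170.6, 75.0]
tool_rot: [3.141, 0.001, -2.72]
force: [-0.4, 1.5, 5.8]
width: 33.0
clock: 12.0
eef_pos: [477.8, 169.7, 89.5]
tool_rot: [-3.142, -0.001, -2.721]
force: [-0.2, 0.3, -2.6]
width: 33.1
```

```bash
python3 -m pendant '[[0,0,0.02,0,0,0,-1],[0,0,0.05,0,0,0,-1],[0,-0.01,0.085,0,0,0,-1],[0,-0.03,0.11,0,0,0,-1],[-0.005,-0.06,0.11,0,0,-0.1,-1],[-0.01,-0.1,0.11,0,0,-0.2,-1],[-0.015,-0.14,0.11,0,0,-0.3,-1],[-0.02,-0.18,0.11,0,0,-0.4,-1]]'
python3 -m pendant '[[-0.005,-0.04,0,0,0,-0.1,-1],[-0.01,-0.08,0,0,0,-0.2,-1],[-0.015,-0.12,0,0,0,-0.3,-1],[-0.02,-0.16,0,0,0,-0.4,-1],[-0.025,-0.2,0,0,0,-0.4,-1],[-0.028,-0.23,0,0,0,-0.4,-1],[-0.03,-0.25,0,0,0,-0.4,-1],[-0.03,-0.26,0,0,0,-0.4,-1]]'
python3 - <<'E'
from h import *
s=ctrl.read_state();print(s['qpos'],s['eef_pos'])
a=shot('wrist','w4.png');c=ctrl.get_calibration('wrist')
import json;json.dump({k:np.array(v).tolist() for k,v in c.items()},open('w4.json','w'))
print(proj('wrist',[425,-330,18],c))
E
```

```text
clock: 12.8
eef_pos: [457.5, -11.6, 199.8]
tool_rot: [-3.141, 0.001, -3.124]
force: [0.3, 0.4, -2.9]
width: 32.9
clock: 13.6
eef_pos: [427.0, -272.4, 199.5]
tool_rot: [-3.141, -0.0, 2.759]
force: [0.3, 0.8, -1.6]
width: 33.0
[ 0.66337692  0.4742393  -0.21598654  1.94394389  0.14702595  0.73829952
  1.5501749 ] [ 427.0075499  -272.35385978  199.46238556]
(np.float64(201.05142731143457), np.float64(188.16706589016215))
```

View pics/w4.png

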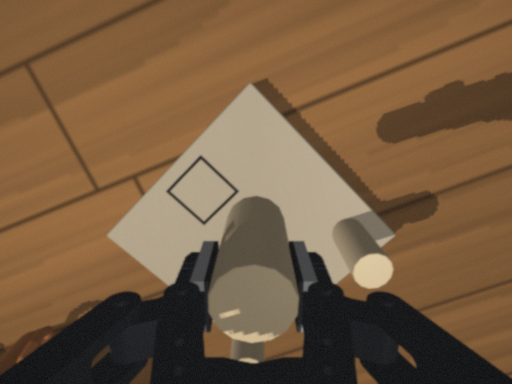

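```bash
python3 - <<'E'
from h import *
import json;c=json.load(open('w4.json'))
print(ray('wrist',202.5,190,18,c))
z0=199.5-75+35; R=17
for ctr in [(427,-272.4)]:
  for z in (z0,z0+80):
    q=np.array([proj('wrist',[ctr[0]+R*np.cos(t),ctr[1]+R*np.sin(t),z],c) for t in np.linspace(0,6.28,60)]);print(z,q.min(0),q.max(0))
g=cv2.imread('pics/w4.png');cv2.imwrite('pics/w4c.png',cv2.resize(g[180:350,170:340],(600,600)))
E
```

```text
[ 427.3 -329.4   18. ]
159.5 [226.26423711 196.46861696] [283.73341254 249.81397095]
239.5 [208.79645995 267.28447392] [303.07466598 347.53543369]
```

```bash
python3 -m pendant '[[0,-0.02,0,0,0,0,-1],[0,-0.045,-0.02,0,0,0,-1],[-0.0005,-0.0575,-0.055,0,0,0,-1],[-0.0005,-0.0575,-0.09,0,0,0,-1],[-0.0005,-0.0575,-0.115,0,0,0,-1],[-0.0005,-0.0575,-0.13,0,0,0,-1],[-0.0005,-0.0575,-0.136,0,0,0,-1],[-0.0005,-0.0575,-0.136,0,0,0,-1]]'
python3 -m pendant '[[0,0,-0.001,0,0,0,-1],[0,0,-0.002,0,0,0,-1],[0,0,-0.003,0,0,0,-1],[0,0,-0.003,0,0,0,-1]]'
python3 -m pendant '[[0,0,-0.001,0,0,0,-1],[0,0,-0.001,0,0,0,-1]]'
```

```text
clock: 14.45
eef_pos: [427.7, -326.3, 62.9]
tool_rot: [3.141, -0.001, 2.764]
force: [0.4, 0.3, -1.4]
width: 32.4
clock: 14.85
eef_pos: [427.6, -327.8, 60.8]
tool_rot: [-3.141, 0.001, 2.763]
force: [0.4, 0.0, -1.8]
width: 32.8
clock: 15.05
eef_pos: [427.4, -327.6, 59.3]
tool_rot: [3.142, -0.0, 2.763]
force: [-1.1, 0.5, -0.9]
width: 32.5
```

```bash
python3 -m pendant '[[0,-0.002,0,0,0,0,-1],[0,-0.002,-0.001,0,0,0,-1],[0,-0.002,-0.001,0,0,0,-1]]'
python3 -m pendant '[[0,0,-0.001,0,0,0,-1],[0,0,-0.001,0,0,0,-1]]'
python3 -m pendant '[[0,0,-0.001,0,0,0,-1],[0,0,-0.001,0,0,0,-1]]'
```

```text
clock: 15.35
eef_pos: [427.3, -329.7, 58.2]
tool_rot: [-3.142, -0.0, 2.762]
force: [-0.3, -0.5, -2.9]
width: 32.5
clock: 15.55
eef_pos: [427.5, -329.7, 58.0]
tool_rot: [-3.141, 0.0, 2.763]
force: [-1.1, 0.8, 5.6]
width: 32.8
clock: 15.75
eef_pos: [427.6, -329.7, 57.9]
tool_rot: [-3.141, 0.001, 2.763]
force: [-2.5, 2.6, 13.8]
width: 32.9
```

Contact. Back off the press slightly, open and retreat.

```bash
python3 -m pendant '[[0,0,0.001,0,0,0,-1],[0,0,0.001,0,0,0,-0.2],[0,0,0.001,0,0,0,0],[0,0,0.001,0,0,0,0.3],[0,0,0.001,0,0,0,0.7],[0,0,0.001,0,0,0,1],[0,0,0.001,0,0,0,1]]'
python3 -m pendant '[[0,0,0.01,0,0,0,1],[0,0,0.04,0,0,0,1],[0,0,0.08,0,0,0,1],[-0.01,0.03,0.12,0,0,0,1],[-0.02,0.07,0.14,0,0,0,1],[-0.03,0.11,0.15,0,0,0,1],[-0.04,0.15,0.15,0,0,0,1],[-0.04,0.16,0.15,0,0,0,1]]'
python3 - <<'E'
from h import *
a=shot('top','t5_raw.png');b=shot('side','s5_raw.png')
x=cv2.resize(a[60:260,80:400],(800,500));cv2.imwrite('pics/t5.png',x)
cv2.imwrite('pics/s5.png',cv2.resize(b[70:320,160:420],(624,600)))
E
```

```text
clock: 16.45
eef_pos: [427.4, -329.6, 57.2]
tool_rot: [3.142, -0.0, 2.763]
force: [0.6, -0.2, 0.3]
width: 85.0
clock: 17.25
eef_pos: [385.7, -165.6, 208.4]
tool_rot: [3.141, -0.001, 2.768]
force: [0.0, -0.8, 0.3]
width: 85.5
```

View pics/t5.png

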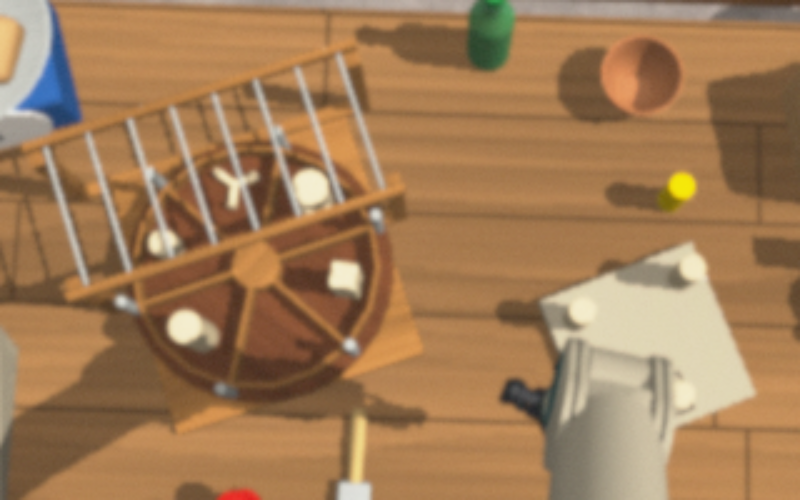

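View pics/s5.png

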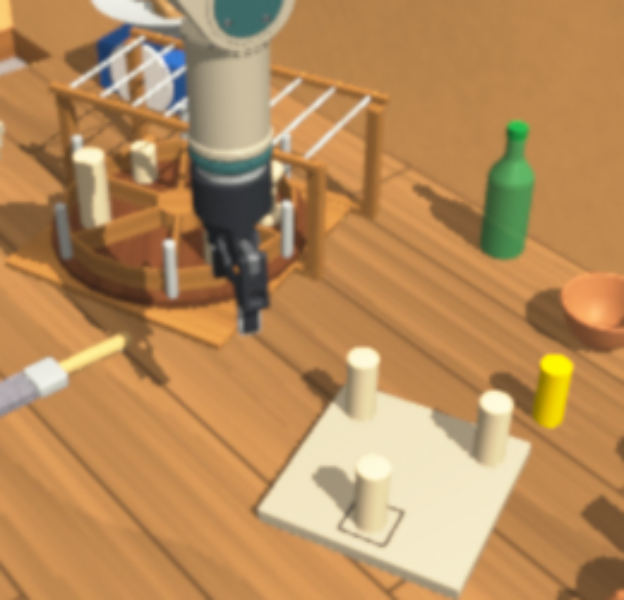

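```bash
python3 -c "
from cell import ctrl
print(ctrl.finish_job())"
```

```text
the job is handed in; nothing more can be done
None
```

The third prop is standing on the marked square of the kiln shelf, and I handed the job in at about 17 s of the 72 s allowed. `finish_job()` gives no verdict, so the outcome rests on my own checks.

**What I did:**
- **Turning:** I turned the carousel about 125° counter-clockwise in two slow strokes, holding a peg loosely between the fingers each time. This brought the 80 mm round prop to about 12 mm from the middle of the open front.
- **Placing:** I lifted it, carried it over and lowered it in 1 mm steps until the force showed contact. I let go only then and moved the arm clear.

**Last checks:**
- **Prop position:** in the last side picture the prop stands upright inside the mark. My estimate is about 1 mm from the mark's centre by the wrist camera. The top camera puts the mark about 3 mm away from that reading; both are well inside the 15 mm limit.
- **Other objects:** the last top picture shows the two shelf props standing where they were, and the four other props and the stilt in their bins. I judged these by eye and did not measure them.
- **Forces:** the largest reported was about 14 N, when setting the prop down. The reading was near zero after I withdrew.

No check failed.

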